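# Put a label roll away in the push-to-open drawer

### The job

Put the loose roll of labels away in the handle-less counter drawer: press the drawer front slowly and gently inward until its touch latch lets go and the drawer springs out, lay the roll flat in the empty round well beside the roll that is already there, then push the drawer in again until the latch catches and it stays shut by itself. The latch is delicate, so feel for the end of its stroke and never press the drawer with more than 20 N. Leave the pastille tins and the ribbon where they are.

Things in the scene. Friction and masses are not known exactly. Their poses are not given: they have to be found in the camera images.
- drawer_unit: Low handle-less counter drawer unit, fixed to the table: grey carcass 205 deep (x), 200 wide (y), 72 mm high with the black mat on top; one pale wooden drawer front. Origin: on the table, middle of the carcass's front edge. x points from the front into the unit, y left, z up. An ejector spring pushes the drawer out along -x: about 3.5 N when shut, 1 N when out.
- drawer (a joint): Drawer travel, m: 0 shut on its latch, 0.085 sprung out, negative pressed in beyond shut. Push-push latch: pressed to its stop and let go, it opens (from 0) or catches and settles at 0 (from out). The stop is set differently on each unit, 6 to 17 mm beyond shut; the latch acts only in the last 1 mm. There resistance climbs steeply from 5 N; 8 to 12 N do, over 20 N does damage. Creep: 15 mm/s.
- push_spot (a point): Middle of the drawer front's outer face; moves with the drawer. The front is 170 wide, 46 high (23 mm above and below this point) and 20 thick, its lower edge 10 mm over the table; shut, it stands 23 mm proud of the carcass, so fingertips pointing down can press it in along the unit's +x. Once the latch lets go it follows the fingers out by 85 mm.
- empty_well (a point): Centre of the floor of the empty round well in the drawer's black tray, at the unit's -y side; moves with the drawer, covered while shut. 50 mm across, 9 mm deep, chamfered; floor 17 mm and tray top 26 mm over the table. 53 mm behind the front's outer face, 42 mm to -y of its middle; with the drawer out 55 mm clear of the carcass. The front rises 30 mm above the tray.
- full_well (a point): The same for the other well, at the unit's +y side, which already holds a roll.
- label_roll: The loose roll of labels: white cylinder with a small brown core, 44 mm across, 26 mm high, about 40 g, standing flat on the table on one of three spots that it shares with the tins. Origin: centre of its underside.
- stored_roll: An equal roll that already lies in the full well inside the drawer; it stays there. Origin: centre of its underside.
- pastille_tin_red: Round tin with a red lid, 63 mm across, 27 mm high, on the table. Not to be moved. Origin: centre of its underside.
- pastille_tin_gold: Round tin with a gold lid, 63 mm across, 27 mm high, on the table. Not to be moved. Origin: centre of its underside.
- ribbon_roll: Roll of gold ribbon, about 76 mm across and 25 mm high, lying on the rear half of the unit's top. Not to be moved. Origin: its underside.
Things that resemble listed ones, but are neither listed nor needed, are in the scene too. Leave any blue, orange or purple look-alike of the label_roll alone.

How it is judged:
By the outcome, as a careful person would: the job done as asked, in the order asked, and still so for the second after the job is handed in, with the robot touching nothing.
It also fails if it takes over 67 s, if anything falls off the work surface, if the arm or the gripper's body presses on something with over 40 N, if the wrist force passes 120 N, or if a joint passes its speed limit or range.

### The arm

A 6-joint arm with a two-finger parallel gripper is mounted at the origin on a cart in front of the work surface, level with it; the furniture and walls round the work are solid. World frame = base frame: x ahead of the robot, y to its left, z up, the work surface at z = 0. Lengths are in m, angles in rad, forces in N, time in s.
With the tool pointing down it reaches from about 0.3 to 0.775 m from the base axis. Payload 14.6 kg.
Tool frame: the origin (TCP) lies on the mounting face of the last link; the fingertips stand 199 mm ahead of it and the grasp point (between the pads) lies 180 mm ahead of it (ctrl.tcp_to_tips is the distance from the TCP to the fingertips, in m); z points along the fingers, y is the direction in which the jaws open and shut (so a half turn about z gives the same grasp; the last joint's range is limited). The gripper opens to 94 mm and grips with 3 to 60 N. Pads are 16 mm wide; open, the fingers measure 119 mm over their backs; the gripper's body (75 mm by 177 mm) begins 78 mm behind the grasp point.
Start: joints at [-1.371, 0.3, 1.521, -0, 1.321, -0.067], TCP at [0.145, -0.531, 0.405] pointing down, gripper open.
Joint ranges: [-3.03, 3.03], [-0.79, 2.21], [0.23, 2.52], [-1.04, 4.18], [0, 3.07], [-2.55, 2.55]. Speed limits (rad/s): [2.22, 2.22, 2.57, 3.14, 3.14, 3.14].

### API

Orientations are given as a unit quaternion [x, y, z, w].
In Python, from workcell import ctrl, fingers, cams, monitor gives the robot as it stands. Calls block until the motion is done:
- ctrl.move_to(position, orientation): joint-space move of the TCP to a pose.
- ctrl.move_straight(position, frame=None, vel=0.15): straight line of the TCP; frame=None keeps the orientation; vel is the mean speed in m/s.
- ctrl.move_j(angles): joint-space move.
- fingers.move_gripper(opening, grasp_force=None): finger opening in m; grasp_force is the grip in N (None keeps the last); returns when the fingers have stopped.
- ctrl.hold(seconds).
- ctrl.solve_ik(position, orientation): joint angles nearest the present ones, or None.
- cams.grab_frame(name): name is "scene" or "top" or "wrist"; returns a dict with "pixels" (384x512x3 uint8, red, green, blue), "z_map" (384x512 float32, m along the optical axis (not along the pixel's ray), 0 where there is no reading), "fx", "fy", "cx", "cy" (pixels), "camera_from_world" (4x4, takes a point from world to camera coordinates). Camera axes: x right, y down, z forward; pixel columns grow to the right and rows downward; lengths in m; the calibration is good to about 2 mm. A picture is of the moment at which its call begins.
A pose or a line that the arm cannot do raises ctrl.Unreachable and nothing moves.
- ctrl.job_done(): hands the job in, once; it reports no verdict.
Readings, each from a call of its own:
- monitor.get_t(): time.
- monitor.get_q(): joint angles.
- monitor.get_joint_vel(): joint speeds.
- monitor.get_tau(): joint torques, N m.
- monitor.get_ee_pos(): TCP position.
- monitor.get_ee_rot(): TCP orientation.
- monitor.get_wrist_force(): force on the tool from outside, world axes, zero at the start.
- monitor.get_moment(): the same for the moment, N m.
- monitor.get_gripper_width(): finger opening in m.
Only numpy, scipy, OpenCV 4.12 (cv2) and the standard library are available. Lean on these libraries where they do the work, as an engineer would, in place of code of your own. Each camera call takes 0.05 s, during which the arm holds its last target.

## Working session

There is one attempt and no reset: what is moved stays moved. The work goes in short steps, each a Python script; the robot and the scene stay as the last script left them, time stands still between calls to the robot, and variables do not carry over. Pictures are saved under pics/ and viewed, and the job is handed in when it is done.

```bash
ls; mkdir -p pics
cat > h.py <<'E'
import numpy as np, cv2
from workcell import ctrl, fingers, cams, monitor
def grab(n,save=None):
    f=cams.grab_frame(n)
    if save: cv2.imwrite('pics/'+save,f['pixels'][:,:,::-1])
    return f
def ray(f,u,v):
    T=np.linalg.inv(f['camera_from_world']); d=T[:3,:3]@np.array([(u-f['cx'])/f['fx'],(v-f['cy'])/f['fy'],1.])
    return T[:3,3],d
def onz(f,u,v,z):
    o,d=ray(f,u,v); return o+d*(z-o[2])/d[2]
def deep(f,u,v):
    o,d=ray(f,u,v); return o+d*f['z_map'][int(round(v)),int(round(u))]
E
python3 - <<'E'
from h import *
for n in ['scene','top','wrist']:
    f=grab(n,n+'0.png'); T=np.linalg.inv(f['camera_from_world']); print(n,T[:3,3].round(3),T[:3,2].round(2),f['fx'])
    np.savez('/tmp/'+n+'0.npz',**f)
print(monitor.get_t(),monitor.get_ee_rot(),ctrl.tcp_to_tips,monitor.get_wrist_force())
E
```

```text
pics
scene [ 0.121 -0.79   1.131] [ 0.34  0.58 -0.74] 483.1247498513467
top [ 0.445 -0.004  1.197] [ 0.15  0.02 -0.99] 459.31158720429585
wrist [ 0.226 -0.509  0.383] [-0.28 -0.07 -0.96] 264.91461763966197
0.15 [ 9.91115910e-01  1.33000223e-01 -3.91842549e-05 -4.37446371e-04] 0.1992 [ 1.02342974 -0.10963629 -0.15189172]
```

View pics/scene0.png

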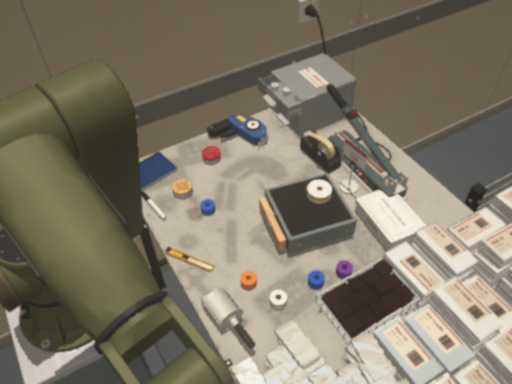

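View pics/top0.png

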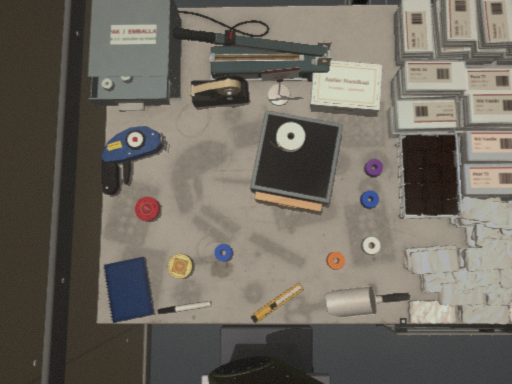

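The loose roll candidates are the rings in the top view. White is at (372,245), orange at (336,260), blue at (370,200) and (223,253), and purple at (374,168). Only the white one fits, and I'll confirm it in a crop.

Run:
```python
from h import *
f=dict(np.load('/tmp/top0.npz')); s=dict(np.load('/tmp/scene0.npz'))
a=cv2.resize(f['pixels'][95:275,240:390],None,fx=3,fy=3,interpolation=cv2.INTER_CUBIC)
b=cv2.resize(s['pixels'][260:320,230:330],(400,540)) if 0 else cv2.resize(s['pixels'][170:320,230:370],None,fx=2.4,fy=2.4)
c=np.zeros((540,800,3),np.uint8); c[:540,:450]=a; c[:b.shape[0],455:455+b.shape[1]]=b
cv2.imwrite('pics/crop0.png',c[:,:,::-1])
# roll
def blob(f,m,u,v,r):
    mm=np.zeros(m.shape,np.uint8); mm[v-r:v+r,u-r:u+r]=m[v-r:v+r,u-r:u+r]
    cs,_=cv2.findContours(mm,cv2.RETR_EXTERNAL,cv2.CHAIN_APPROX_NONE); c=max(cs,key=cv2.contourArea); return c
for F,u,v in((f,372,245),(s,278,298)):
    hsv=cv2.cvtColor(F['pixels'],cv2.COLOR_RGB2HSV); m=((hsv[...,2]>200)&(hsv[...,1]<50)).astype(np.uint8)
    c=blob(F,m,u,v,14); (cx,cy),r=cv2.minEnclosingCircle(c); print('roll',cx,cy,r,onz(F,cx,cy,.026),deep(F,cx+3.5,cy+2))
# unit/front: wood mask
for F in(f,s):
    hsv=cv2.cvtColor(F['pixels'],cv2.COLOR_RGB2HSV); m=cv2.inRange(hsv,(8,70,110),(22,200,255))
    n,l,st,ce=cv2.connectedComponentsWithStats(m)
    for i in range(1,n):
        if st[i,4]>60: print(st[i],ce[i])
```

```text
roll 371.3888854980469 244.8333282470703 7.627622604370117 [ 0.46860194 -0.26989948  0.026     ] [ 0.46361267 -0.27895929  0.02381635]
roll 278.0 296.5 8.381627082824707 [ 0.46979277 -0.26740968  0.026     ] [ 0.47463033 -0.27660477  0.02534988]
[215  54  78   3 127] [253.77165354  55.        ]
[215  57  84   3 102] [255.11764706  58.29411765]
[192  79  48  14 333] [215.21321321  85.13513514]
[254 192  68  20 555] [287.85405405 201.34054054]
[326 251  20  19 271] [335.48708487 260.08487085]
[167 256  24  23 290] [178.0137931  267.40344828]
[251 283  52  40 426] [275.88497653 302.8685446 ]
[ 105    0  215  103 9153] [212.34283841  48.33879602]
[320  13  25  24 216] [330.22685185  25.04166667]
[ 352   45  112  102 6073] [397.68549317  97.56216038]
[334  52  18  19 163] [344.9202454  60.1595092]
[ 139   86  129   70 2989] [197.78554701 119.89260622]
[308 133  27  24 196] [323.94387755 142.92346939]
[366 155  17  18  76] [373.73684211 164.67105263]
[172 178  20  17 287] [181.66202091 186.271777  ]
[309 195  20   7  65] [318.27692308 198.66153846]
[259 196  27  55 561] [272.25668449 222.73975045]
[134 236  12  22  72] [139.16666667 244.48611111]
[152 238  11  21  66] [157.37878788 250.04545455]
[165 247  50  24 373] [188.48257373 258.41018767]
[240 270  18  20 292] [248.11643836 279.39726027]
```

View pics/crop0.png

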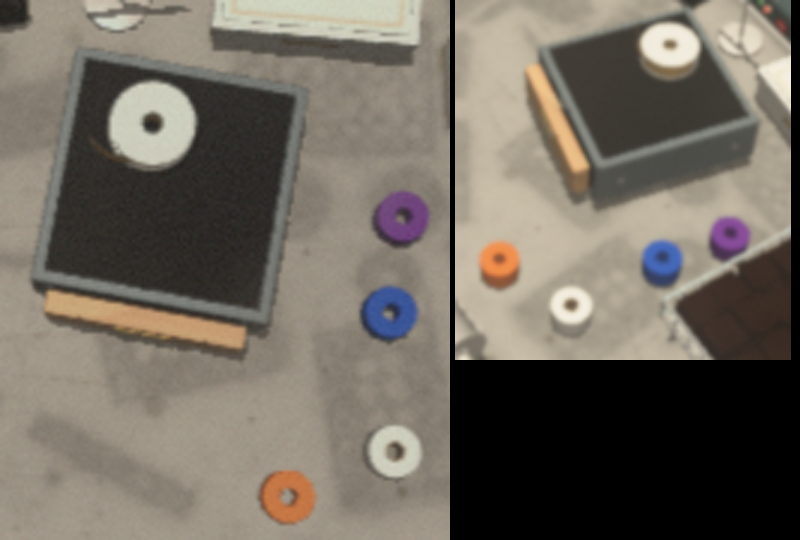

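The white ring with the brown core at top (372,245) is the roll; the others there are blue, purple and orange look-alikes. The big white and gold ring at (291,136) is the ribbon. Next is the unit's pose.

Run:
```python
from h import *
f=dict(np.load('/tmp/top0.npz')); s=dict(np.load('/tmp/scene0.npz'))
def front(F,box,name):
    x0,y0,x1,y1=box
    hsv=cv2.cvtColor(F['pixels'],cv2.COLOR_RGB2HSV); 
    m=np.zeros(F['z_map'].shape,np.uint8); m[y0:y1,x0:x1]=(hsv[y0:y1,x0:x1,2]<60)*255
    m=cv2.morphologyEx(m,cv2.MORPH_OPEN,np.ones((3,3)))
    cs,_=cv2.findContours(m,cv2.RETR_EXTERNAL,cv2.CHAIN_APPROX_NONE); c=max(cs,key=cv2.contourArea)[:,0]
    h=cv2.convexHull(c)[:,0]
    P=np.array([onz(F,u+.0,v+.0,.072)[:2] for u,v in h]).astype(np.float32)
    (cx,cy),(w,hh),a=cv2.minAreaRect(P*1000); print(name,'mat',cx,cy,w,hh,a)
    # depth: points at z .066-.078 (top)
    vv,uu=np.mgrid[y0:y1,x0:x1]; T=np.linalg.inv(F['camera_from_world']); z=F['z_map'][y0:y1,x0:x1]
    X=np.stack([(uu-F['cx'])/F['fx']*z,(vv-F['cy'])/F['fy']*z,z],-1)@T[:3,:3].T+T[:3,3]
    t=(abs(X[...,2]-.072)<.008)
    mm=t.astype(np.uint8); n,l,st,ce=cv2.connectedComponentsWithStats(mm); i=1+np.argmax(st[1:,4]); Q=X[l==i][:,:2].astype(np.float32)
    print(name,'top',cv2.minAreaRect(Q*1000),np.median(X[l==i][:,2]))
    w=(hsv[y0:y1,x0:x1,0]<24)&(hsv[y0:y1,x0:x1,1]>70)&(hsv[y0:y1,x0:x1,2]>110)&(abs(X[...,2]-.056)<.006)
    mm=w.astype(np.uint8); n,l,st,ce=cv2.connectedComponentsWithStats(mm); i=1+np.argmax(st[1:,4])
    q=np.array([onz(F,uu[a,b],vv[a,b],.056)[:2] for a,b in zip(*np.where(l==i))]).astype(np.float32)
    print(name,'wood',cv2.minAreaRect(q*1000),len(q))
front(f,(240,105,350,220),'top'); front(s,(255,170,360,255),'scene')
```

```text
top mat 690.356201171875 -82.86134338378906 176.40383911132812 181.71871948242188 78.86299896240234
top top ((690.6116333007812, -83.46834564208984), (199.80079650878906, 206.15528869628906), 78.7230453491211) 0.0711606534038014
top wood ((576.4716796875, -60.4197998046875), (168.76504516601562, 20.55471420288086), 78.67860412597656) 527
scene mat 662.464599609375 -143.974609375 10.786541938781738 8.324363708496094 55.28458023071289
scene top ((691.8558959960938, -81.29132080078125), (206.53878784179688, 207.8909912109375), 78.70735168457031) 0.07331464174188684
scene wood ((577.2088012695312, -60.866424560546875), (175.11361694335938, 22.77754783630371), 78.80034637451172) 345
```

The two views agree: yaw −11.25°, origin about (0.590, −0.063). Next I'll close the fingers and press on the drawer, feeling for its stop.

```bash
cat >> h.py <<'E'
from scipy.spatial.transform import Rotation
yaw=np.deg2rad(-11.25); X=np.array([np.cos(yaw),np.sin(yaw),0]); Y=np.array([-np.sin(yaw),np.cos(yaw),0]); Z=np.array([0,0,1.])
O=np.array([.6908,-.083,0])-.1025*X
Q=Rotation.from_matrix(np.stack([X,-Y,-Z],1)).as_quat()
L=ctrl.tcp_to_tips
def U(x,y,z): return O+x*X+y*Y+z*Z   # unit coords -> world (fingertip -> add L)
def tcp(x,y,ztip): return U(x,y,ztip+L)
def fx(base): return -float((np.array(monitor.get_wrist_force())-base)@X)
def ux(): return float((np.array(monitor.get_ee_pos())-O)@X)
E
python3 - <<'E'
from h import *
fingers.move_gripper(0.0,20)
ctrl.move_to(tcp(-.065,0,.15),Q)
ctrl.move_straight(tcp(-.065,0,.022),vel=.12)
print(monitor.get_t(),monitor.get_ee_pos()-tcp(-.065,0,.022))
ws=[]
for i in range(8): ws.append(monitor.get_wrist_force()); ctrl.hold(.02)
print(np.std(ws,0),np.mean(ws,0))
base=np.mean(ws,0); t=monitor.get_t()
for i in range(3):
    ctrl.move_straight(tcp(-.065+.001*(i+1),0,.022),vel=.015); print(monitor.get_t()-t,fx(base),ux())
grab('scene','press0.png');
E
```

```text
4.9833 [ 1.92876505e-04 -4.38131992e-05  6.82795526e-04]
[0.30318132 0.51881475 0.208164  ] [-0.19697606 -0.02694746  0.32160772]
0.25 0.4218042496452985 -0.06393494383308851
0.5 0.292071671318026 -0.06295541900090798
0.75 -0.05592681785594577 -0.06196316483309692
```

```bash
cat >> h.py <<'E'
def base_f(n=10):
    return np.mean([(monitor.get_wrist_force(),ctrl.hold(.02))[0] for _ in range(n)],0)
def press(x,base,y=0.,z=.022,pre=.001,fine=.0004,free=.0055,fstop=8.5,maxtravel=.020,contact=None,xmax=0.02):
    """creep in +x; coarse until contact+free, then fine; stop at fstop"""
    log=[]
    while True:
        step=pre if contact is None or x-contact<free else fine
        x+=step
        ctrl.move_straight(tcp(x,y,z),vel=.014)
        F=np.median([fx(base) for _ in range(3)])
        log.append((round(x*1e3,1),round(ux()*1e3,1),round(F,1),round(monitor.get_t(),2)))
        if contact is None and F>2: contact=x-step
        if F>=fstop: break
        if (contact is not None and x-contact>maxtravel) or x>xmax: print('no stop'); break
    return x,contact,log
E
python3 - <<'E'
from h import *
base=base_f()
ctrl.move_straight(tcp(-.040,0,.022),vel=.03)
print(fx(base))
x,c,log=press(-.040,base,free=.0045)
print(x,c); print(*log,sep='\n')
E
```

```text
0.012045175910194952
-0.02379999999999998 -0.031999999999999994
(-39.0, -39.0, np.float64(0.6), 7.22)
(-38.0, -38.0, np.float64(0.2), 7.47)
(-37.0, -37.0, np.float64(-0.7), 7.72)
(-36.0, -36.0, np.float64(0.1), 7.97)
(-35.0, -35.0, np.float64(0.1), 8.22)
(-34.0, -34.0, np.float64(0.3), 8.47)
(-33.0, -33.0, np.float64(0.2), 8.72)
(-32.0, -32.0, np.float64(2.0), 8.97)
(-31.0, -31.1, np.float64(3.4), 9.22)
(-30.0, -30.0, np.float64(2.8), 9.47)
(-29.0, -29.0, np.float64(4.2), 9.72)
(-28.0, -28.0, np.float64(3.1), 9.97)
(-27.0, -27.0, np.float64(4.1), 10.22)
(-26.6, -26.6, np.float64(4.3), 10.47)
(-26.2, -26.2, np.float64(4.0), 10.72)
(-25.8, -25.8, np.float64(5.1), 10.97)
(-25.4, -25.4, np.float64(5.1), 11.22)
(-25.0, -25.0, np.float64(4.7), 11.47)
(-24.6, -24.6, np.float64(3.6), 11.72)
(-24.2, -24.3, np.float64(6.0), 11.97)
(-23.8, -24.1, np.float64(9.4), 12.22)
```

Run:
```python
from h import *
base=base_f(1)
ctrl.move_straight(tcp(-.032,0,.022),vel=.02)
fs=[]
ctrl.move_straight(tcp(-.140,0,.022),vel=.06)
w=np.median([monitor.get_wrist_force() for _ in range(5)],0); print(w, monitor.get_t())
ctrl.move_straight(tcp(-.142,0,.15),vel=.2)
fingers.move_gripper(.060)
f=grab('top','open.png'); np.savez('/tmp/open.npz',**f); grab('scene','open_s.png'); print(monitor.get_t())
```

```text
[-0.63961433 -0.1126134   0.13885143] 14.7417
16.6583
```

View pics/open.png

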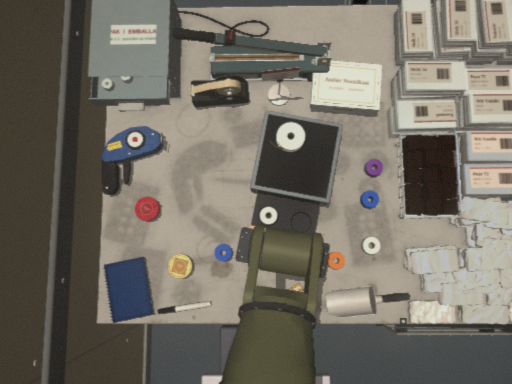

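View pics/open_s.png

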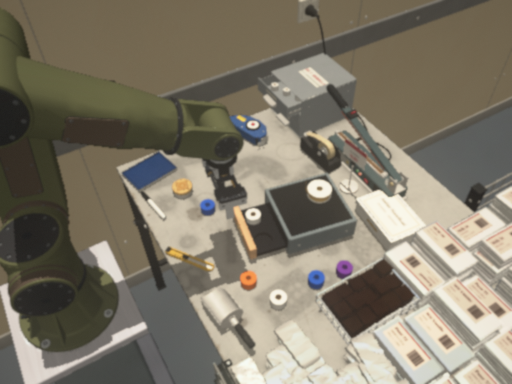

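The drawer is out: the stored roll is at top (268,215) and the empty well at about (300,222). Now I'll pick the loose roll.

Run:
```python
from h import *
f=dict(np.load('/tmp/open.npz'))
hsv=cv2.cvtColor(f['pixels'],cv2.COLOR_RGB2HSV); m=((hsv[...,2]>190)&(hsv[...,1]<60)).astype(np.uint8); k=np.zeros_like(m); k[204:227,257:281]=m[204:227,257:281]
c=max(cv2.findContours(k,0,1)[0],key=cv2.contourArea); (u,v),r=cv2.minEnclosingCircle(c); p=onz(f,u,v,.043); print('stored',p,r,'unit',(p-O)@X,(p-O)@Y)
P=np.array([.4692,-.2688,0])
ctrl.move_to(P+[0,0,L+.07],Q)
ctrl.move_straight(P+[0,0,L+.012],vel=.12)
fingers.move_gripper(.03,12)
print(monitor.get_gripper_width(),monitor.get_t())
ctrl.move_straight(P+[0,0,L+.10],vel=.15)
print(monitor.get_gripper_width(),monitor.get_t())
g=grab('wrist','grip_w.png'); grab('scene','grip_s.png')
```

```text
stored [ 0.54378188 -0.01040549  0.043     ] 8.24631118774414 unit -0.05585569031051091 0.04251781410920234
0.04315867131907121 18.675
0.043122039225659964 19.4083
```

View pics/grip_w.png

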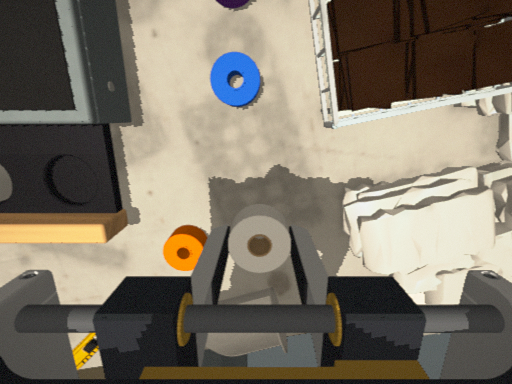

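View pics/grip_s.png

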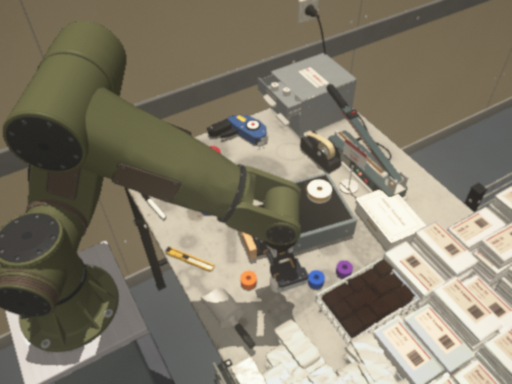

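Run:
```python
from h import *
f=grab('wrist'); im=f['pixels']; e=monitor.get_ee_pos(); print(e,monitor.get_ee_rot(),Q)
hsv=cv2.cvtColor(im,cv2.COLOR_RGB2HSV); k=np.zeros(im.shape[:2],np.uint8); k[228:262,243:277]=(cv2.inRange(hsv,(5,50,20),(25,255,170)))[228:262,243:277]
c=max(cv2.findContours(k,0,1)[0],key=cv2.contourArea); (u,v),r=cv2.minEnclosingCircle(c); print(u,v,r)
for (a,b) in((u,v),(259.5,243)):
  p=onz(f,a,b,e[2]-L+.014); d=p-e; print('off',d@X,d@Y)
g=deep(f,245,244); print(g,e[2]-L)
cv2.imwrite('pics/gz.png',cv2.resize(im[190:300,190:330],None,fx=4,fy=4)[:,:,::-1])
```

```text
[ 0.46908557 -0.26873652  0.29806248] [ 9.95181116e-01 -9.80492046e-02 -8.26970844e-04 -4.64001570e-04] [ 0.99518473 -0.09801714  0.          0.        ]
259.29998779296875 245.5 12.7883882522583
off -0.0004948539635426607 -0.0010559658069846185
off 0.0013874466282393387 -0.0011921616827258008
[ 0.47003421 -0.25988998  0.11004422] 0.09886247635225126
```

View pics/gz.png

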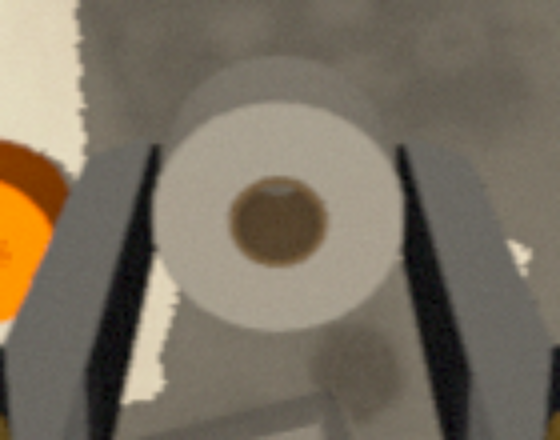

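Run:
```python
from h import *
x,y=-.0555,-.042
ctrl.move_straight(tcp(x,y,.10),vel=.2)
b=base_f(6)
ctrl.move_straight(tcp(x,y,.048),vel=.12)
for z in(.042,.038,.035,.033,.031,.030,.0295,.029):
    ctrl.move_straight(tcp(x,y,z),vel=.03)
    F=np.median([monitor.get_wrist_force() for _ in range(5)],0)-b
    print(z,F.round(1),monitor.get_ee_pos()[2]-L)
    if F[2]>3: break
print(monitor.get_t())
```

```text
0.042 [-0.3 -0.8  0.3] 0.04210860294324245
0.038 [0.1 0.2 0.8] 0.0378038241120425
0.035 [-0.  -0.1 -0.1] 0.034789923748931
0.033 [ 0.3 -0.3 -0.2] 0.03290577190642871
0.031 [-0.5 -0.5  0.3] 0.03086455933087262
0.03 [1.2 0.3 0.1] 0.029960986638957687
0.0295 [-0.6  0.2  2.5] 0.0296496463690247
0.029 [-1.2  0.3  6.9] 0.029573873472393597
23.45
```

Contact came at the well-floor height, so the roll is in. Now I'll release it and check.

Run:
```python
from h import *
x,y=-.0555,-.042
ctrl.move_straight(tcp(x,y,.0298),vel=.03)
fingers.move_gripper(.058)
ctrl.move_straight(tcp(x,y,.13),vel=.15)
f=grab('wrist','placed_w.png')
ctrl.move_straight(tcp(-.16,0,.13),vel=.25)
f=grab('top','placed_t.png'); np.savez('/tmp/pl.npz',**f); s=grab('scene','placed_s.png')
a=cv2.resize(f['pixels'][180:270,230:340],None,fx=4,fy=4); b=cv2.resize(s['pixels'][180:270,220:310],None,fx=4,fy=4); c=np.hstack([a,b])
cv2.imwrite('pics/pl.png',c[:,:,::-1]); print(monitor.get_t())
```

```text
25.725
```

View pics/placed_w.png

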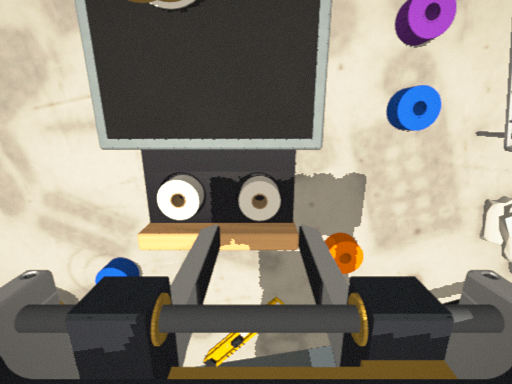

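View pics/pl.png

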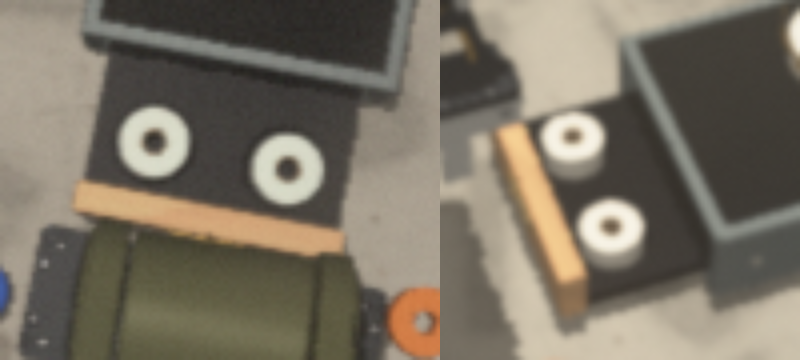

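Both rolls sit level in their wells. Now I'll push the drawer shut.

Run:
```python
from h import *
fingers.move_gripper(0.0,20)
ctrl.move_straight(tcp(-.145,0,.022),vel=.15)
base=base_f()
for x in np.r_[-.125:-.035:.01,-.036]:
    ctrl.move_straight(tcp(x,0,.022),vel=.02); F=np.median([fx(base) for _ in range(3)]); print(round(x,3),round(F,1),end='; ')
    if F>7: raise SystemExit('early')
print(monitor.get_t())
x,c,log=press(-.036,base,contact=-.036,free=.0095,xmax=-.020)
print(x); print(*log,sep='\n')
```

```text
-0.125 -0.7; -0.115 1.5; -0.105 2.7; -0.095 2.4; -0.085 0.5; -0.075 2.6; -0.065 2.2; -0.055 3.1; -0.045 2.9; -0.036 3.4; 34.6833
-0.023599999999999982
(-35.0, -35.0, np.float64(3.8), 34.93)
(-34.0, -33.9, np.float64(3.1), 35.18)
(-33.0, -33.0, np.float64(3.3), 35.43)
(-32.0, -32.0, np.float64(4.1), 35.68)
(-31.0, -31.0, np.float64(3.4), 35.93)
(-30.0, -29.9, np.float64(3.3), 36.18)
(-29.0, -29.0, np.float64(4.2), 36.43)
(-28.0, -28.0, np.float64(3.7), 36.68)
(-27.0, -27.0, np.float64(3.1), 36.93)
(-26.0, -26.0, np.float64(4.1), 37.18)
(-25.6, -25.6, np.float64(3.3), 37.43)
(-25.2, -25.2, np.float64(4.7), 37.68)
(-24.8, -24.8, np.float64(2.8), 37.93)
(-24.4, -24.5, np.float64(4.6), 38.18)
(-24.0, -24.2, np.float64(7.6), 38.43)
(-23.6, -24.0, np.float64(11.1), 38.68)
```

Run:
```python
from h import *
ctrl.move_straight(tcp(-.036,0,.022),vel=.02)
ctrl.move_straight(tcp(-.09,0,.022),vel=.08)
ctrl.move_straight(tcp(-.16,0,.15),vel=.25)
ctrl.move_to(np.array([.3,-.35,.40]),Q)
f=grab('top','end_t.png'); s=grab('scene','end_s.png'); print(monitor.get_t())
f0=dict(np.load('/tmp/top0.npz'))
def rd(F,z):
    hsv=cv2.cvtColor(F['pixels'],cv2.COLOR_RGB2HSV); m=np.zeros(F['z_map'].shape,np.uint8); m[185:222,245:335]=cv2.inRange(hsv,(5,70,110),(24,255,255))[185:222,245:335]
    y,x=np.where(m>0); return x.mean(),y.mean(),len(x)
print(rd(f0,0),rd(f,0))
for n,b in (('red',(130,195,165,225)),('gold',(165,250,197,282)),('ribbon',(272,118,310,155))):
    x0,y0,x1,y1=b; print(n,np.abs(f['pixels'][y0:y1,x0:x1].astype(int)-f0['pixels'][y0:y1,x0:x1]).mean())
```

```text
42.4167
(np.float64(287.8540540540541), np.float64(201.34054054054053), 555) (np.float64(287.90613718411555), np.float64(201.34837545126354), 554)
red 1.84
gold 1.7255859375
ribbon 2.0934091986723566
```

View pics/end_t.png

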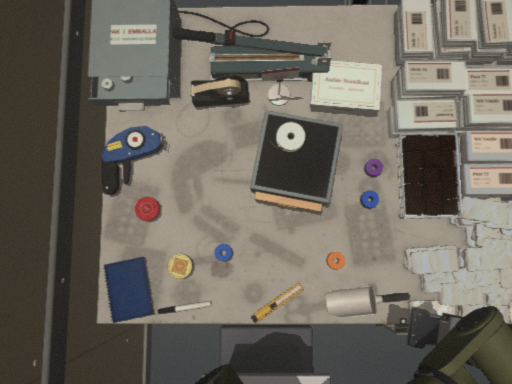

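The drawer front at (288,201) is back within 0.1 px of where it stood shut. The tins and ribbon are unchanged and the arm is clear of everything.

```bash
python3 -c "
from h import *
ctrl.job_done(); print(monitor.get_t())"
```

```text
the job is handed in; nothing more can be done
the job is handed in; nothing more can be done
```

The loose roll of labels is in the drawer's empty well, the drawer is latched shut, and the job is handed in at about 42 s of the 67 s allowed.

- **Opening:** I pressed the drawer front in small steps and felt the latch's stop about 8 mm beyond shut, at 9.4 N. It let go and sprang out.
- **Placing:** The roll touched down at the height expected for the well floor (6.9 N on contact). The pictures afterwards showed it lying level beside the stored roll.
- **Closing:** I pushed the drawer in to the same stop, with a highest reading of 11.1 N, and it stayed shut when I backed away.

**Last checks:** The drawer front is within 0.1 px of its original shut position in the top view. The red tin, gold tin and ribbon match their first picture to within camera noise, and the robot was touching nothing. None of the checks failed. The force readings scatter by about 0.5 N, so the peaks are good to roughly that. The closed drawer hides the roll, so it was last seen just before closing.

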